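# Close the orange-capped tablet jar on the dispensary counter

## Task

The orange cap was only set down on top of its jar's thread. Close that jar: turn the cap backward (anticlockwise seen from above, some 45 to 65 degrees) past the thread's start, let it drop in, then turn it forward (clockwise) fully home, until the white line on the cap meets the white line on the jar, and let go. Leave the white-capped and blue-capped jars standing where they are.

Things in the scene. Friction and masses are not known exactly. Their poses are not given: they have to be found in the camera images.
- cap_mid (a point): Centre of the loose orange cap (round, 54 mm across, 30 mm tall, 60 g). z up, x to its white line. It starts high, x 11 to 31 deg anticlockwise of the jar's x; clockwise it jams. Past 52 deg anticlockwise it drops 7 mm (tight fingers hold it up: lower it or let go); stop at 100 deg. Once down it turns freely clockwise to a stop at 0 deg, home. At a stop it slips harmlessly in the fingers.
- jar_mouth (a point): Centre of the rim of the amber jar under the orange cap; the jar is fixed in a 100 mm square grey foot. z up, x to the white line on its shoulder. Rim 94 mm above the counter; shoulder, 84 mm across, 24 mm below the rim. The cap's centre is 10 mm above this point at the start, 3 mm above it when dropped and home (cap's lower edge then 12 mm above the shoulder).
- white_jar_mid (a point): Middle of a bystander: a like jar, closed, with a white cap (black line), 112 mm tall, 100 mm square foot, 0.9 kg, loose. The point lies on its axis 56 mm above the counter.
- blue_jar_mid (a point): Middle of a bystander: a like jar, closed, with a blue cap (white line), 112 mm tall, 100 mm square foot, 0.9 kg, loose. The point lies on its axis 56 mm above the counter.
There are look-alikes about, which are no part of the job. Leave any turquoise look-alike of the part that bears jar_mouth alone. Of the things shaped like the part that bears cap_mid, the orange one is meant.

How it is judged:
By the outcome, as a careful person would: the job done as asked, in the order asked, and still so for the second after the job is handed in, with the robot touching nothing.
It also fails if it takes over 38 s, if anything falls off the work surface, if the arm or the gripper's body presses on something with over 40 N, if the wrist force passes 120 N, or if a joint passes its speed limit or range.

## Robot

A 6-joint arm with a two-finger parallel gripper is mounted at the origin on the work surface. World frame = base frame: x ahead of the robot, y to its left, z up, the work surface at z = 0. Lengths are in m, angles in rad, forces in N, time in s.
With the tool pointing down it reaches from about 0.35 to 0.975 m from the base axis. Payload 4.9 kg.
Tool frame: the origin (TCP) lies midway between the tips of the shut fingers; the grasp point (between the pads) lies 19 mm behind it; z points along the fingers, y is the direction in which the jaws open and shut (so a half turn about z gives the same grasp; the last joint's range is limited). The gripper opens to 85 mm and grips with 20 to 120 N. Pads are 22 mm wide; open, the fingers measure 114 mm over their backs; the gripper's body (76 mm by 85 mm) begins 54 mm behind the grasp point. The pads swing forward as they close: fully open they stand 13 mm farther back than shut.
Start: joints at [-1.446, 0.053, 1.613, -0, 1.476, -0.119], TCP at [0.151, -0.606, 0.206] pointing down, gripper open.
Joint ranges: [-3.01, 3.01], [-1.01, 2.22], [0.06, 2.58], [-1.02, 4.17], [0.09, 2.62], [-3.14, 3.14]. Speed limits (rad/s): [2.57, 2.57, 3.14, 3.14, 3.14, 3.14].

## Interface

Orientations are given as a 3x3 rotation matrix whose columns are the frame's x, y, z axes.
In Python, from bench import state, vision, robot gives the robot as it stands.
- The arm moves only by the tool step_arm, never from a script. Its argument "steps" is a list of rows, each a list of 5 numbers: the shift along the world's x, y, z in mm, then the turn about the world's z in rad, then the finger opening in mm, from 0 to 85.4. In form: [[tx, ty, tz, twist, grip], ...]. A call has 1 to 8 rows; each row is the pose to reach, as a shift and turn from the pose commanded when the call began; what a row does not reach only later rows make up. A row lasts 1/12 s, in which the tool goes at most 41.7 mm and 7.16 degrees, less where a joint would pass 70% of its speed; a pose out of reach is approached as far as the arm can. A call with a gripper value outside its range is refused whole. The fingers move at their own pace and stop on an object; "force" is the grip in N (left out, the last holds). Time passes only in rows, so rows that repeat a pose let the fingers close. It gives the time, the measured TCP pose, the force and the opening at its end, in the units of the state.
- state(): the state, without advancing time (a new reading comes with each control period).
- vision.capture(name): name is "scene" or "top" or "wrist"; returns (picture, depth): 400x640x3 uint8, red, green, blue; 400x640 float32, m along the optical axis (not along the pixel's ray), 0 where there is no reading.
- vision.get_calibration(name): a dict with "fx", "fy", "cx", "cy" (pixels), "world_from_camera" (4x4, takes a point from camera to world coordinates). Camera axes: x right, y up, looking along -z (the intrinsics and any distortion apply to the point x, -y, -z); pixel columns grow to the right and rows downward; lengths in m; the calibration is good to about 2 mm. A picture is of the moment at which its call begins: read the wrist's pose just before it. get_calibration takes no time and is no camera call; for the wrist camera it gives the pose at the moment of the call.
- robot.close_job(): hands the job in, once; it reports no verdict.
The state is a dict: "t": time; "q": joint angles; "dq": joint speeds; "effort": joint torques, N m; "ee_pos": TCP position; "tool_rot": TCP orientation; "wrist_force": force on the tool from outside, world axes, zero at the start; "ft_torque": the same for the moment, N m; "gripper_width": finger opening in m.
Only numpy, scipy, OpenCV 4.12 (cv2) and the standard library are available. Lean on these libraries where they do the work, as an engineer would, in place of code of your own. Each camera call takes 0.05 s, during which the arm holds its last target.

## Working session

There is one attempt and no reset: what is moved stays moved. The work goes in short steps, Python scripts to look and compute and a tool call to move; the robot and the scene stay as the last step left them, time stands still between calls to the robot, and variables do not carry over. Pictures are saved under pics/ and viewed, and the job is handed in when it is done.

Besides the shell and the picture viewer there is one more tool, called after "Call:" as name(argument=value, ...), one argument or row to a line, values as JSON. step_arm: Moves the arm, as the interface text tells. Its arguments: {"type":"object","properties":{"steps":{"type":"array","items":{"type":"array","items":{"type":"number"}}},"force":{"type":"number"}},"required":["steps"]}

```bash
mkdir -p pics; ls; python3 - <<'E'
from bench import state, vision
import cv2,numpy as np
for n in ("scene","top"):
    p,d=vision.capture(n); cv2.imwrite(f"pics/{n}0.png",p[:,:,::-1]); np.save(f"pics/{n}0.npy",d)
    print(n,vision.get_calibration(n))
print(state()["t"])
E
```

```text
pics
scene {'fx': 360.8239349199244, 'fy': 360.8239349199244, 'cx': 320.9635073090154, 'cy': 195.86091064388532, 'world_from_camera': array([[-0.30173299, -0.67661709,  0.67167441,  0.96751276],
       [ 0.95336358, -0.20864745,  0.21809201,  0.16399416],
       [-0.00742163,  0.70615548,  0.70801791,  0.60327291],
       [ 0.        ,  0.        ,  0.        ,  1.        ]])}
top {'fx': 384.4218113881949, 'fy': 384.4218113881949, 'cx': 321.82112583048155, 'cy': 194.59966017333076, 'world_from_camera': array([[-1.60224788e-02,  9.97816031e-01, -6.40815738e-02,
         4.40630136e-01],
       [-9.99871632e-01, -1.59911840e-02,  1.00125988e-03,
         6.55748872e-03],
       [-2.56670758e-05,  6.40893904e-02,  9.97944161e-01,
         8.06710664e-01],
       [ 0.00000000e+00,  0.00000000e+00,  0.00000000e+00,
         1.00000000e+00]])}
0.1
```

View pics/scene0.png

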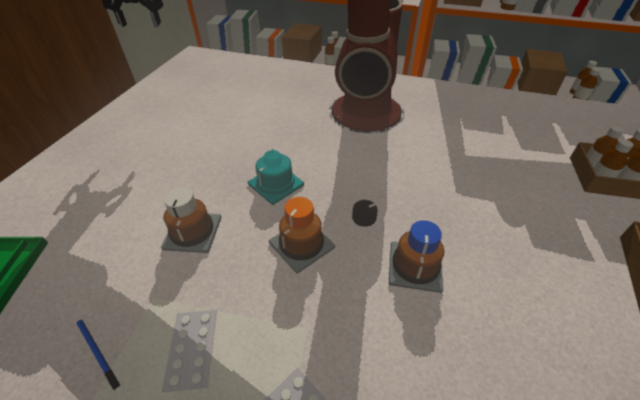

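View pics/top0.png

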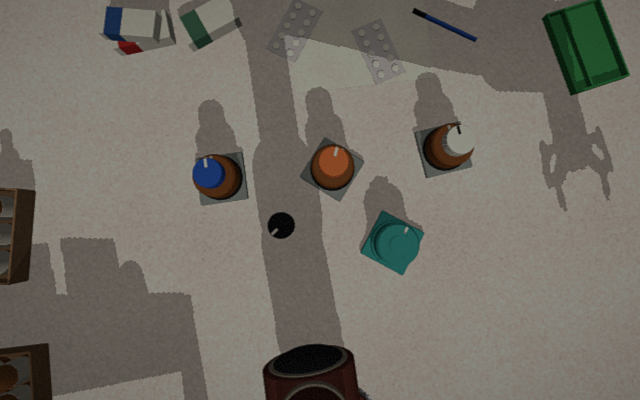

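The orange cap is at top (334,161) and scene (298,208). It sits on the amber jar in the grey foot. The look-alikes are the black loose cap at top (281,225), the turquoise jar (393,243), the blue-capped jar (210,172) and the white-capped jar (460,140). Next I'll enlarge and measure.

```bash
cat > h.py <<'E'
import cv2,numpy as np
from bench import state,vision
def ray(c,u,v,z):
    T=c["world_from_camera"]; d=T[:3,:3]@np.array([(u-c["cx"])/c["fx"],-(v-c["cy"])/c["fy"],-1.]); o=T[:3,3]
    return o+d*(z-o[2])/d[2]
def proj(c,P):
    q=np.linalg.inv(c["world_from_camera"])@np.r_[P,1]
    return c["cx"]+c["fx"]*q[0]/-q[2], c["cy"]-c["fy"]*q[1]/-q[2]
def orange(p):
    h=cv2.cvtColor(p,cv2.COLOR_RGB2HSV)
    return ((h[...,0]<14)&(h[...,1]>200)&(h[...,2]>190)).astype(np.uint8)
E
python3 - <<'E'
from h import *
a=cv2.imread("pics/top0.png");b=cv2.imread("pics/scene0.png")
x=cv2.resize(a[120:210,290:380],(390,390),interpolation=cv2.INTER_CUBIC)
y=cv2.resize(b[190:275,260:345],(390,390),interpolation=cv2.INTER_CUBIC)
cv2.imwrite("pics/crop0.png",np.hstack([x,y]))
for n,im in(("top",a),("scene",b)):
    c=vision.get_calibration(n); p=im[...,::-1].copy(); d=np.load(f"pics/{n}0.npy")
    h=cv2.cvtColor(p,cv2.COLOR_RGB2HSV)
    for nm,(u,v) in dict(top=dict(cap=(330,168),amber=(322,182)),scene=dict(cap=(300,208),amber=(310,245)))[n].items(): print(n,nm,h[v,u],d[v,u])
E
```

```text
top cap [ 10 188 137] 0.69450605
top amber [ 11 177  72] 0.7423912
scene cap [ 13 210 177] 0.66114545
scene amber [ 12 124  64] 0.6915593
```

View pics/crop0.png

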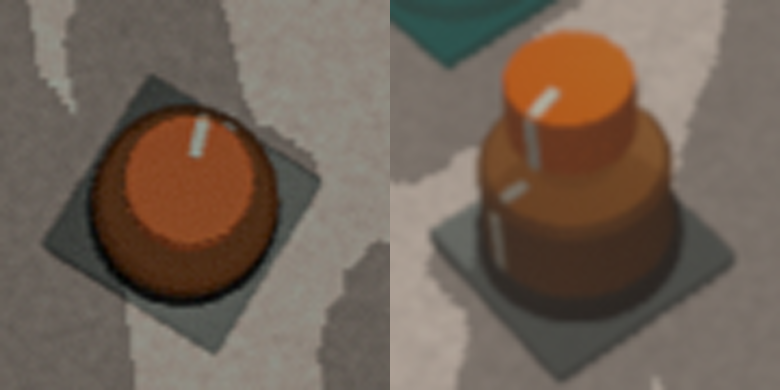

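```bash
cat >> h.py <<'E'
def cloud(c,d):
    v,u=np.mgrid[:400,:640]; T=c["world_from_camera"]
    P=np.stack([(u-c["cx"])/c["fx"]*d,-(v-c["cy"])/c["fy"]*d,-d],-1)
    return P@T[:3,:3].T+T[:3,3]
E
python3 - <<'E'
from h import *
for n in("top","scene"):
    im=cv2.imread(f"pics/{n}0.png");c=vision.get_calibration(n); d=np.load(f"pics/{n}0.npy")
    W=cloud(c,d); p=im[...,::-1].copy(); h=cv2.cvtColor(p,cv2.COLOR_RGB2HSV)
    g={"top":(334,161),"scene":(298,208)}[n]
    v,u=np.mgrid[:400,:640]
    near=(np.hypot(u-g[0],v-g[1])<22)
    m=(near&(W[...,2]>.112)).astype(np.uint8)
    pts=W[m>0]; print(n,m.sum(),"z",np.median(pts[:,2]),"xy mean",pts.mean(0))
    k=cv2.findContours(m,cv2.RETR_EXTERNAL,cv2.CHAIN_APPROX_NONE)[0]; k=max(k,key=len)
    q=np.array([ray(c,*t[0],.119) for t in k]); (cx,cy),r=cv2.minEnclosingCircle(q[:,:2].astype(np.float32)*1000)
    print("circle",cx,cy,r); 
    (ex,ey),ax,_=cv2.fitEllipse(k); C=ray(c,ex,ey,.119); print("ellipse",ex,ey,C)
    # white lines
    wm=((h[...,1]<80)&(h[...,2]>110)&near&(m>0)).astype(np.uint8)
    nn,l,s,ce=cv2.connectedComponentsWithStats(wm)
    for i in range(1,nn):
        if s[i,4]>3:
            P=ray(c,*ce[i],.119); print("line",ce[i],s[i,4],P, np.degrees(np.arctan2(*(P-C)[[1,0]])))
    # jar shoulder line
    near=(np.hypot(u-g[0],v-g[1]-(0 if n=="top" else 25))<30)
    wm=((h[...,1]<90)&near&(W[...,2]>.055)&(W[...,2]<.085)).astype(np.uint8)
    nn,l,s,ce=cv2.connectedComponentsWithStats(wm)
    for i in range(1,nn):
        if s[i,4]>3:
            P=ray(c,*ce[i],.07); print("jar?",ce[i],s[i,4],h[l==i].mean(0),P, np.degrees(np.arctan2(*(P-C)[[1,0]])),np.hypot(*(P-C)[:2]))
E
```

```text
top 693 z 0.11768136591897282 xy mean [ 0.54381972 -0.01481363  0.12754047]
circle 545.0046997070312 -13.427392959594727 28.45166778564453
ellipse 332.87164306640625 161.07337951660156 [ 0.54502682 -0.01502141  0.119     ]
line [335.40909091 151.36363636] 22 [ 0.56261831 -0.01991825  0.119     ] -15.555291660914172
jar? [343.83333333 148.16666667] 6 [14.33333333 72.33333333 76.5       ] [ 0.57729291 -0.0382208   0.07      ] -35.716208891984955 0.039740562528415256
scene 540 z 0.118135027306846 xy mean [ 0.55118359 -0.01556794  0.12139744]
circle 548.4638671875 -16.624183654785156 29.22269058227539
ellipse 297.99066162109375 207.47926330566406 [ 0.54929175 -0.01642513  0.119     ]
line [293. 212.] 13 [ 0.56253021 -0.02121801  0.119     ] -19.902415891938297
jar? [279.875 220.5  ] 8 [ 12.625  70.375 116.375] [ 0.55021502 -0.05655146  0.07      ] -88.6819097020984 0.04013695546363434
jar? [278.625 229.5  ] 8 [ 13.25  56.75 128.25] [ 0.57207422 -0.05022146  0.07      ] -56.01567416339831 0.04075822822419009
jar? [286.21428571 231.5       ] 14 [ 15.42857143  63.85714286 114.5       ] [ 0.57236396 -0.03454426  0.07      ] -38.14336598922999 0.029336492232924734
jar? [282.22222222 237.22222222] 9 [15.         69.44444444 82.88888889] [ 0.5874561  -0.03664181  0.07      ] -27.911375150241177 0.04318832294736701
```

```bash
python3 - <<'E'
from h import *
s=state(); print(s["t"],s["ee_pos"],np.round(s["tool_rot"],3),s["gripper_width"])
c=vision.get_calibration("top")
for n,g in dict(blue=(210,172),white=(460,140)).items(): print(n,ray(c,*g,.112))
E
```

```text
0.1 [ 0.15078064 -0.6058868   0.20456269] [[ 0.97   0.241 -0.   ]
 [ 0.241 -0.97   0.002]
 [ 0.    -0.002 -1.   ]] 0.08556132742641959
blue [0.52965715 0.2084384  0.112     ]
white [ 0.58116888 -0.24823561  0.112     ]
```

Call:
step_arm(
  steps=[
    [40, 60, 15, 0, 85],
    [75, 115, 25, 0, 85],
    [110, 165, 30, 0, 85],
    [140, 210, 30, 0, 85],
    [170, 260, 30, 0, 85],
    [200, 305, 30, 0, 85],
    [220, 340, 30, 0, 85],
    [240, 370, 30, 0, 85],
  ],
)

```text
t: 0.77
ee_pos: [0.3323, -0.327, 0.2336]
tool_rot: [[0.971, 0.241, 0.0], [0.241, -0.971, 0.0], [0.0, -0.0, -1.0]]
wrist_force: [1.5, -0.8, -0.5]
gripper_width: 0.0852
```

Call:
step_arm(
  steps=[
    [0, 0, 0, 0, 85],
    [0, 0, 0, 0, 85],
  ],
)

```text
t: 0.93
ee_pos: [0.3328, -0.3272, 0.2337]
tool_rot: [[0.969, 0.246, -0.0], [0.246, -0.969, -0.0], [-0.0, 0.0, -1.0]]
wrist_force: [-0.3, -0.5, -0.7]
gripper_width: 0.0847
```

Call:
step_arm(
  steps=[
    [24, 34, 0, 0, 85],
    [47, 68, 0, 0, 85],
    [70, 102, 0, 0, 85],
    [93, 136, 0, 0, 85],
    [116, 170, 0, 0, 85],
    [139, 204, 0, 0, 85],
    [162, 238, 0, 0, 85],
    [180, 265, 0, 0, 85],
  ],
)

```text
t: 1.6
ee_pos: [0.5129, -0.0629, 0.2335]
tool_rot: [[0.971, 0.241, -0.0], [0.241, -0.971, 0.0], [-0.0, -0.0, -1.0]]
wrist_force: [0.4, -0.4, -0.7]
gripper_width: 0.0852
```

Call:
step_arm(
  steps=[
    [14, 20, 0, 0, 85],
    [28, 40, 0, 0, 85],
    [34, 47, 0, 0, 85],
    [34, 47, 0, 0, 85],
  ],
)

```text
t: 1.93
ee_pos: [0.5465, -0.0169, 0.2332]
tool_rot: [[0.97, 0.242, -0.001], [0.242, -0.97, 0.0], [-0.001, -0.0, -1.0]]
wrist_force: [-1.1, -0.7, -1.0]
gripper_width: 0.0852
```

```bash
python3 - <<'E'
from h import *
s=state(); print(s["t"],s["ee_pos"])
c=vision.get_calibration("wrist");p,d=vision.capture("wrist"); cv2.imwrite("pics/w1.png",p[:,:,::-1]); np.savez("pics/w1.npz",d=d,**c)
print(c["world_from_camera"])
E
```

```text
1.9333 [ 0.54652226 -0.01689782  0.23317004]
[[ 2.42578429e-01  9.15589213e-01  3.20705627e-01  6.29883584e-01]
 [-9.70131362e-01  2.28626616e-01  8.10864429e-02  2.61980860e-03]
 [ 9.20030285e-04 -3.30796409e-01  9.43701695e-01  4.01051942e-01]
 [ 0.00000000e+00  0.00000000e+00  0.00000000e+00  1.00000000e+00]]
```

View pics/w1.png

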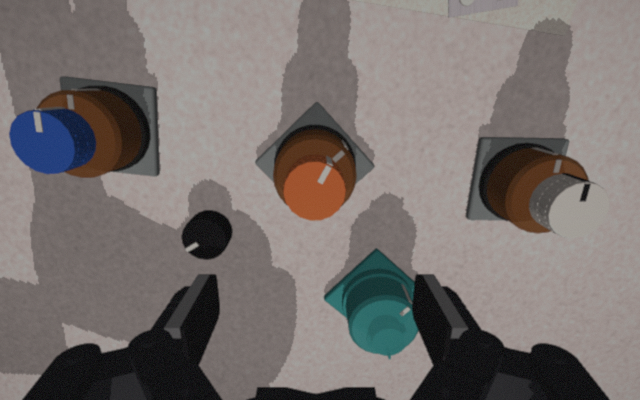

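The wrist view shows the orange cap at (314,190), its line at (325,172) and the jar's line near (340,155). The black cap is at (207,234) and turquoise at (380,310). Next I'll cast rays.

```bash
python3 - <<'E'
from h import *
z=np.load("pics/w1.npz"); c={k:z[k] for k in z.files}
p=cv2.imread("pics/w1.png")[...,::-1].copy(); h=cv2.cvtColor(p,cv2.COLOR_RGB2HSV)
print(h[195,310],h[165,290],h[172,325],h[155,340])
W=cloud(c,c["d"]); v,u=np.mgrid[:400,:640]
m=((np.hypot(u-314,v-190)<45)&(W[...,2]>.108)).astype(np.uint8)
k=max(cv2.findContours(m,0,cv2.CHAIN_APPROX_NONE)[0],key=len)
q=np.array([ray(c,*t[0],.119) for t in k]); print(m.sum(), q.min(0),q.max(0), np.median(W[m>0][:,2]))
o=((np.hypot(u-314,v-190)<45)&(h[...,1]>150)&(h[...,2]>150)).astype(np.uint8)
o=cv2.morphologyEx(o,cv2.MORPH_CLOSE,np.ones((9,9)))
k=max(cv2.findContours(o,0,cv2.CHAIN_APPROX_NONE)[0],key=len); k=cv2.convexHull(k)
e=cv2.fitEllipse(k); print("ell",e); C=ray(c,*e[0],.119); print(C)
q=np.array([ray(c,*t[0],.119) for t in k]);print(q.min(0),q.max(0),(q.max(0)+q.min(0))/2)
wm=((np.hypot(u-325,v-165)<35)&(h[...,1]<90)&(h[...,2]>90)&(W[...,2]>.05)).astype(np.uint8)
n,l,s,ce=cv2.connectedComponentsWithStats(wm)
for i in range(1,n):
  if s[i,4]>4:
    zz=np.median(W[l==i][:,2]); 
    for zt in(.119,.07):
      P=ray(c,*ce[i],zt); print(ce[i],s[i,4],zz,zt,np.degrees(np.arctan2(*(P-C)[[1,0]])),np.hypot(*(P-C)[:2]))
cv2.imwrite("pics/w1c.png",cv2.resize(p[100:230,250:380,::-1],None,fx=4,fy=4,interpolation=cv2.INTER_CUBIC))
E
```

```text
[ 10 179 160] [ 12 175  86] [ 15  15 166] [ 15  21 124]
3085 [ 0.51941564 -0.04377207  0.119     ] [0.57506118 0.0094935  0.119     ] 0.11885850150764737
ell ((314.0850830078125, 190.76416015625), (56.78142166137695, 60.10137939453125), 89.45207214355469)
[ 0.54660191 -0.01719607  0.119     ]
[ 0.52054874 -0.04317936  0.119     ] [0.57140492 0.00822014 0.119     ] [ 0.54597683 -0.01747961  0.119     ]
[345.4 146.2] 5 0.06354713217900054 0.119 -19.962059376795278 0.04594232160339797
[345.4 146.2] 5 0.06354713217900054 0.07 -31.10615317529217 0.0422975761904904
[338.01234568 155.88888889] 81 0.07072331204063598 0.119 -19.33066990199783 0.03602528404347308
[338.01234568 155.88888889] 81 0.07072331204063598 0.07 -34.43959374071751 0.030836759761785338
[329.64285714 163.57142857] 14 0.11732552833430246 0.119 -14.747323876297726 0.026967322196730415
[329.64285714 163.57142857] 14 0.11732552833430246 0.07 -35.467909386602386 0.019818893559224567
[323.84482759 174.44827586] 116 0.11973116145568719 0.119 -15.833898492100278 0.016529150494750552
[323.84482759 174.44827586] 116 0.11973116145568719 0.07 -64.34286544203445 0.009691605022099764
```

View pics/w1c.png

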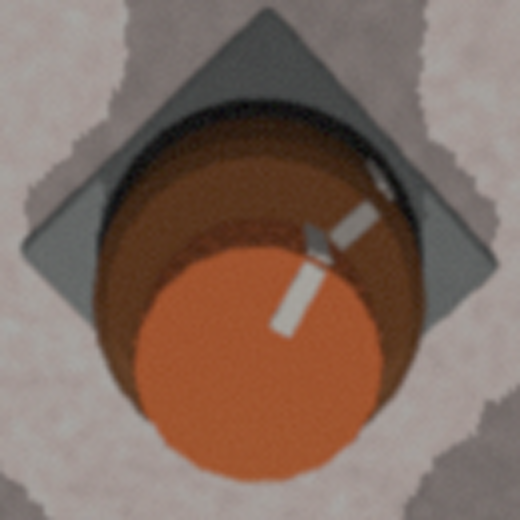

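Call:
step_arm(
  steps=[
    [0, 0, -35, 0, 85],
    [0, 0, -70, 0, 85],
    [0, 0, -105, 0, 85],
    [0, 0, -130, 0, 85],
    [0, 0, -145, 0, 85],
    [0, 0, -152, 0, 85],
    [0, 0, -152, 0, 85],
  ],
  force=40,
)

```text
t: 2.57
ee_pos: [0.544, -0.0183, 0.0799]
tool_rot: [[0.971, 0.239, -0.004], [0.239, -0.971, 0.0], [-0.004, -0.001, -1.0]]
wrist_force: [-0.7, -0.2, -0.2]
gripper_width: 0.0849
```

Call:
step_arm(
  steps=[
    [0, 0, 0, 0, 70],
    [0, 0, 0, 0, 62],
    [0, 0, 0, 0, 56],
    [0, 0, 0, 0, 50],
    [0, 0, 0, 0, 45],
    [0, 0, 0, 0, 45],
  ],
  force=40,
)

```text
t: 3.07
ee_pos: [0.5472, -0.017, 0.0844]
tool_rot: [[0.97, 0.242, 0.003], [0.242, -0.97, -0.0], [0.003, 0.001, -1.0]]
wrist_force: [-2.0, 1.1, 6.2]
gripper_width: 0.0517
```

```bash
python3 - <<'E'
from h import *
s=state(); print(s["t"],s["ee_pos"],s["wrist_force"],s["gripper_width"])
ims=[]
for n in("scene","top"):
    p,d=vision.capture(n); x=p[170:290,230:370] if n=="scene" else p[100:220,260:400]
    ims.append(cv2.resize(x[...,::-1],None,fx=2.8,fy=2.8,interpolation=cv2.INTER_CUBIC))
cv2.imwrite("pics/g1.png",np.hstack(ims))
s=state(); print(s["t"],s["ee_pos"],s["wrist_force"],s["gripper_width"])
E
```

```text
3.0667 [ 0.54718969 -0.01701434  0.08440187] [-1.97320795  1.1097809   6.17994595] 0.05174202026289053
3.1667 [ 0.54719465 -0.01698342  0.08438312] [-2.64482682  0.2603438   6.05954757] 0.05199033537005752
```

View pics/g1.png

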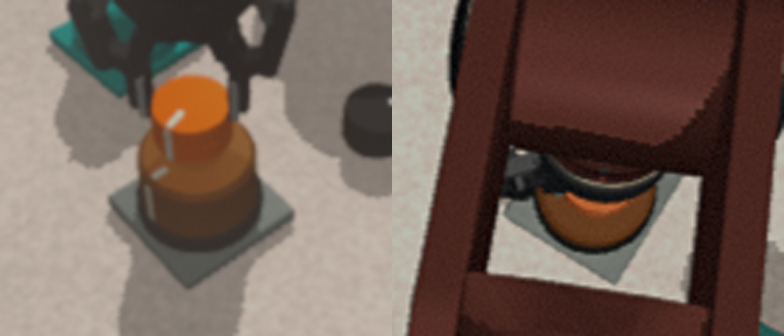

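The jaws hold the cap at about 52 mm, centred, with little side force. Now I'll turn it anticlockwise.

Call:
step_arm(
  steps=[
    [0, 0, 0, 0.1, 45],
    [0, 0, 0, 0.2, 45],
    [0, 0, 0, 0.3, 45],
    [0, 0, 0, 0.4, 45],
    [0, 0, 0, 0.4, 45],
  ],
)

```text
t: 3.58
ee_pos: [0.5475, -0.0162, 0.0844]
tool_rot: [[0.798, 0.603, 0.004], [0.603, -0.798, 0.001], [0.004, 0.001, -1.0]]
wrist_force: [-1.1, 3.0, 6.1]
gripper_width: 0.0517
```

```bash
cat > look.py <<'E'
from h import *
import sys
s=state(); print(s["t"],s["ee_pos"],s["wrist_force"],s["ft_torque"],s["gripper_width"])
p,d=vision.capture("scene")
cv2.imwrite(sys.argv[1],cv2.resize(p[180:280,240:360,::-1],None,fx=5,fy=5,interpolation=cv2.INTER_CUBIC))
E
python3 look.py pics/t1.png
```

```text
3.5833 [ 0.5474678  -0.01615259  0.08435859] [-1.09065513  3.0068572   6.0574113 ] [0.50373768 0.24158394 0.07608701] 0.051733979596861907
```

View pics/t1.png

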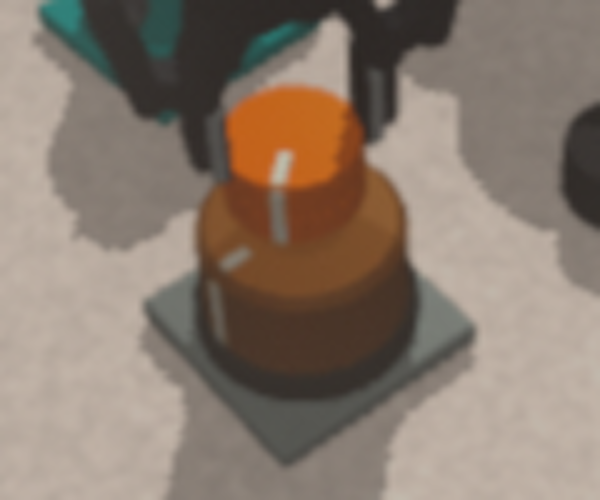

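The cap turned with the fingers; its line is now at (280,195) in the crop. I'll continue.

Call:
step_arm(
  steps=[
    [0, 0, 0, 0.1, 45],
    [0, 0, 0, 0.2, 45],
    [0, 0, 0, 0.3, 45],
    [0, 0, 0, 0.4, 45],
    [0, 0, 0, 0.5, 45],
    [0, 0, 0, 0.56, 45],
    [0, 0, 0, 0.56, 45],
  ],
)

```text
t: 4.22
ee_pos: [0.5461, -0.0164, 0.0824]
tool_rot: [[0.358, 0.934, 0.001], [0.934, -0.358, 0.001], [0.001, 0.0, -1.0]]
wrist_force: [-0.9, 0.9, 0.8]
gripper_width: 0.0517
```

```bash
python3 look.py pics/t2.png
```

```text
4.2167 [ 0.54606563 -0.01640957  0.08241456] [-0.88783233  0.92025396  0.76625175] [0.41947812 0.12315302 0.041483  ] 0.0516809645489124
```

View pics/t2.png

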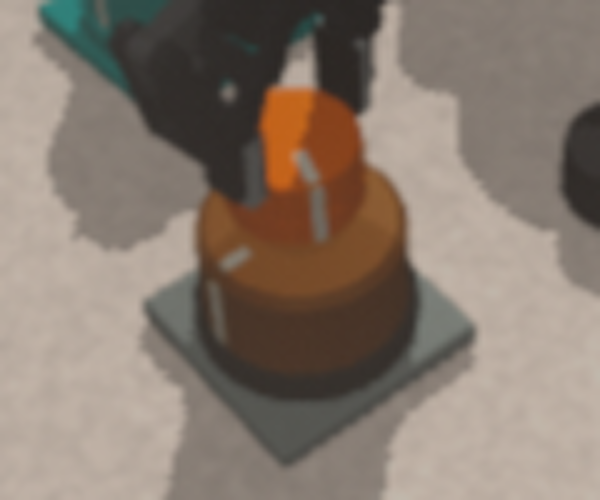

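The vertical force fell from 6 N to 0.8 N, so the cap is past the thread's start and held up by the fingers. I'll let go so it drops.

Call:
step_arm(
  steps=[
    [0, 0, 0, 0, 58],
    [0, 0, 0, 0, 64],
    [0, 0, 0, 0, 70],
    [0, 0, 0, 0, 70],
    [0, 0, 0, 0, 70],
  ],
)

```text
t: 4.68
ee_pos: [0.546, -0.0171, 0.082]
tool_rot: [[0.359, 0.933, 0.0], [0.933, -0.359, -0.0], [-0.0, 0.0, -1.0]]
wrist_force: [-0.2, 0.1, -0.1]
gripper_width: 0.0703
```

```bash
python3 look.py pics/t3.png
```

```text
4.6833 [ 0.54596929 -0.01713707  0.08204438] [-0.17988657  0.09231496 -0.09242156] [ 0.00173733 -0.05531531  0.02902123] 0.07028634406205377
```

View pics/t3.png

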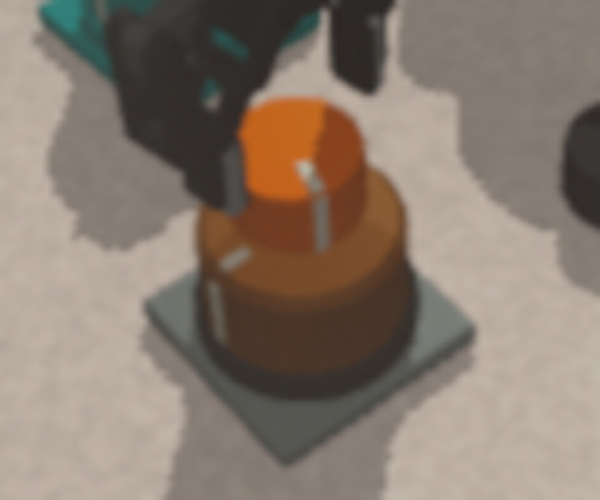

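The cap dropped: its rim moved down about 10 px in the crop, or about 7 mm. I'll lower, regrip and turn clockwise.

Call:
step_arm(
  steps=[
    [0, 0, -3, 0, 70],
    [0, 0, -6, 0, 70],
    [0, 0, -6, 0, 62],
    [0, 0, -6, 0, 55],
    [0, 0, -6, 0, 50],
    [0, 0, -6, 0, 45],
    [0, 0, -6, 0, 45],
  ],
  force=40,
)

```text
t: 5.32
ee_pos: [0.5459, -0.0169, 0.076]
tool_rot: [[0.359, 0.933, 0.0], [0.933, -0.359, 0.0], [0.0, 0.0, -1.0]]
wrist_force: [-0.0, 0.7, 0.8]
gripper_width: 0.0519
```

Call:
step_arm(
  steps=[
    [0, 0, 1, -0.1, 45],
    [0, 0, 1, -0.2, 45],
    [0, 0, 1, -0.3, 45],
    [0, 0, 1, -0.4, 45],
    [0, 0, 1, -0.5, 45],
    [0, 0, 1, -0.6, 45],
    [0, 0, 1, -0.7, 45],
    [0, 0, 1, -0.8, 45],
  ],
)

```text
t: 5.98
ee_pos: [0.5457, -0.017, 0.0767]
tool_rot: [[0.922, 0.388, -0.0], [0.388, -0.922, -0.0], [-0.0, -0.0, -1.0]]
wrist_force: [-0.5, 0.3, -1.0]
gripper_width: 0.0518
```

Call:
step_arm(
  steps=[
    [0, 0, 0, -0.1, 45],
    [0, 0, 0, -0.2, 45],
    [0, 0, 0, -0.3, 45],
    [0, 0, 0, -0.35, 45],
    [0, 0, 0, -0.35, 45],
  ],
)

```text
t: 6.4
ee_pos: [0.5457, -0.017, 0.0766]
tool_rot: [[0.999, 0.053, -0.0], [0.053, -0.999, -0.0], [-0.0, 0.0, -1.0]]
wrist_force: [1.0, -0.2, -1.1]
gripper_width: 0.0515
```

```bash
python3 look.py pics/t4.png
```

```text
6.4 [ 0.54568015 -0.01695696  0.07664925] [ 0.96997852 -0.19190836 -1.07899278] [ 0.04847053 -0.04315785  0.00219191] 0.0514500899483553
```

View pics/t4.png

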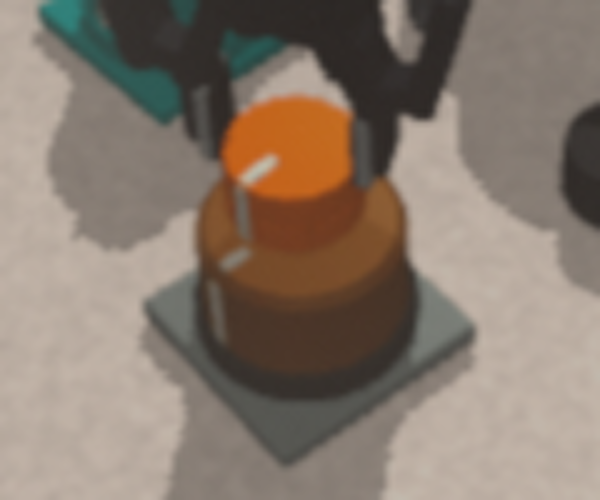

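The cap's line is close to the jar's, but there is no stop torque yet. I'll turn further until it slips at the stop.

Call:
step_arm(
  steps=[
    [0, 0, 0, -0.08, 45],
    [0, 0, 0, -0.16, 45],
    [0, 0, 0, -0.24, 45],
    [0, 0, 0, -0.32, 45],
    [0, 0, 0, -0.38, 45],
    [0, 0, 0, -0.38, 45],
  ],
)

```text
t: 6.95
ee_pos: [0.5409, -0.0148, 0.0762]
tool_rot: [[0.948, -0.319, -0.013], [-0.319, -0.948, 0.004], [-0.014, 0.0, -1.0]]
wrist_force: [-16.1, 5.7, 10.9]
gripper_width: 0.0518
```

```bash
python3 look.py pics/t5.png
```

```text
6.95 [ 0.54090622 -0.01475888  0.07624669] [-16.10193592   5.66739672  10.91020338] [1.1354424  2.71390513 0.46592209] 0.05178915798073318
```

View pics/t5.png

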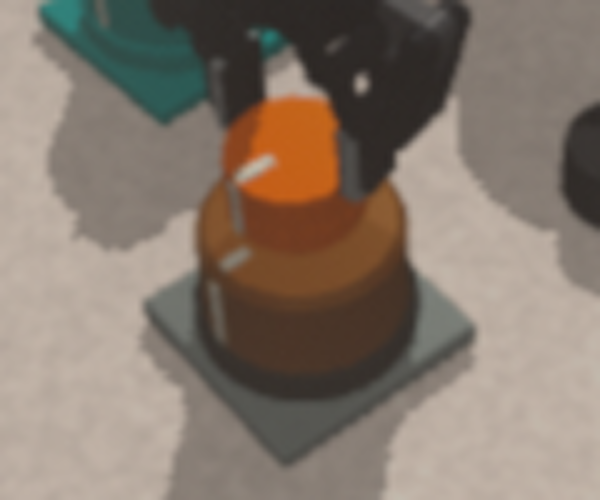

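The stop torque is 0.47 N·m and the lines meet. Now I'll let go and rise.

Call:
step_arm(
  steps=[
    [0, 0, 0, 0, 58],
    [0, 0, 0, 0, 66],
    [0, 0, 0, 0, 76],
    [0, 0, 0, 0, 85],
    [0, 0, 0, 0, 85],
    [0, 0, 5, 0, 85],
    [0, 0, 25, 0, 85],
    [0, 0, 60, 0, 85],
  ],
)

```text
t: 7.67
ee_pos: [0.5426, -0.0165, 0.1332]
tool_rot: [[0.947, -0.321, -0.009], [-0.321, -0.947, 0.002], [-0.009, 0.001, -1.0]]
wrist_force: [0.2, -0.4, -0.1]
gripper_width: 0.0851
```

Call:
step_arm(
  steps=[
    [0, 0, 30, 0.12, 85],
    [0, 0, 60, 0.24, 85],
    [0, 0, 90, 0.36, 85],
    [0, 0, 90, 0.48, 85],
    [0, 0, 90, 0.55, 85],
    [0, 0, 90, 0.55, 85],
  ],
)

```text
t: 8.17
ee_pos: [0.5464, -0.0171, 0.2284]
tool_rot: [[0.975, 0.223, 0.002], [0.223, -0.975, -0.0], [0.002, 0.001, -1.0]]
wrist_force: [-0.3, 0.8, 0.1]
gripper_width: 0.0845
```

```bash
python3 look.py pics/t6.png; python3 - <<'E'
from h import *
c=vision.get_calibration("wrist");p,d=vision.capture("wrist")
cv2.imwrite("pics/w6.png",p[:,:,::-1]); 
h=cv2.cvtColor(p,cv2.COLOR_RGB2HSV);W=cloud(c,d)
o=((h[...,1]>150)&(h[...,2]>140)&(h[...,0]<14)&(W[...,2]>.1)).astype(np.uint8)
o=cv2.morphologyEx(o,cv2.MORPH_CLOSE,np.ones((9,9)))
k=cv2.convexHull(max(cv2.findContours(o,0,cv2.CHAIN_APPROX_NONE)[0],key=len))
e=cv2.fitEllipse(k);C=ray(c,*e[0],.112);print(e,C,np.median(W[o>0][:,2]))
wm=((h[...,1]<90)&(h[...,2]>90)&(np.hypot(W[...,0]-C[0],W[...,1]-C[1])<.045)&(W[...,2]>.062)).astype(np.uint8)
n,l,s,ce=cv2.connectedComponentsWithStats(wm)
for i in range(1,n):
  if s[i,4]>8:
    zz=np.median(W[l==i][:,2]);P=ray(c,*ce[i],.112 if zz>.1 else .07);print(ce[i],s[i,4],zz,np.degrees(np.arctan2(*(P-C)[[1,0]])),np.hypot(*(P-C)[:2]))
E
```

```text
8.1667 [ 0.54638072 -0.01709329  0.22841907] [-0.26050421  0.77585927  0.11494857] [-0.06839383  0.0320894   0.01932319] 0.08448459777272421
((314.74346923828125, 189.63587951660156), (57.2156867980957, 60.625038146972656), 88.00802612304688) [ 0.54706882 -0.01774791  0.112     ] 0.11192933234057523
[338.22368421 155.72368421] 76 0.07063812480330833 -33.81546972793424 0.03081293631110055
[337.41666667 167.66666667] 12 0.11011043660417269 -31.998883410069663 0.02707266899836848
[329.24590164 176.69672131] 122 0.1126293977560072 -34.36031337124287 0.016785084628436336
[348.0625 199.5   ] 16 0.06614280206377773 -111.73218876938525 0.04018460207739518
[284.36842105 204.10526316] 19 0.0666099614211551 144.94397410890844 0.041044652012343544
```

View pics/t6.png

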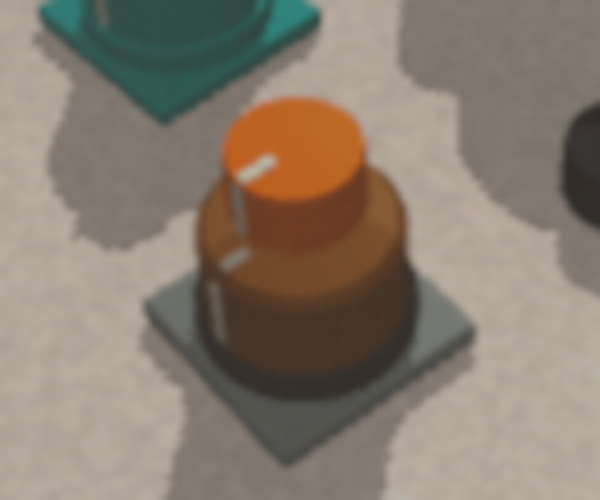

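View pics/w6.png

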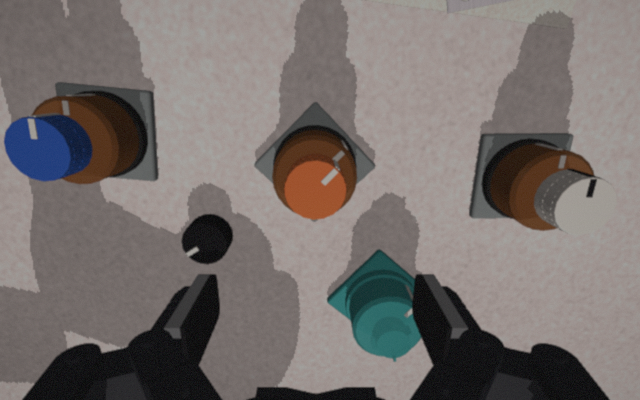

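```bash
python3 - <<'E'
from h import *
res=[]
for t in range(4):
    c=vision.get_calibration("wrist");p,d=vision.capture("wrist")
    h=cv2.cvtColor(p,cv2.COLOR_RGB2HSV);W=cloud(c,d);v,u=np.mgrid[:400,:640]
    wm=((h[...,1]<90)&(h[...,2]>90)&(np.hypot(u-333,v-166)<28)).astype(np.uint8)
    out=[]
    for z,lo,hi in((.112,.111,.13),(.07,.068,.074)):
        n,l,s,ce=cv2.connectedComponentsWithStats((wm&(W[...,2]>lo-.002)&(W[...,2]<hi)).astype(np.uint8))
        i=1+np.argmax(s[1:,4]); q=np.array([ray(c,a,b,z)[:2] for b,a in np.argwhere(l==i)])
        m=q.mean(0); vx,vy=cv2.fitLine(q.astype(np.float32),cv2.DIST_L2,0,1e-5,1e-5)[:2].ravel()
        out+=[s[i,4],*np.round(m,4),np.degrees(np.arctan(vy/vx)),np.degrees(np.arctan2(*(m-[.5464,-.0173])[::-1]))]
    print(np.round(out,4))
E
```

```text
[ 1.19000e+02  5.61000e-01 -2.72000e-02 -3.09385e+01 -3.43064e+01
  7.40000e+01  5.72700e-01 -3.49000e-02 -3.43363e+01 -3.37686e+01]
[ 1.29000e+02  5.61500e-01 -2.76000e-02 -2.99872e+01 -3.41425e+01
  7.60000e+01  5.72800e-01 -3.50000e-02 -3.24099e+01 -3.38270e+01]
[ 1.27000e+02  5.61400e-01 -2.74000e-02 -2.90611e+01 -3.40150e+01
  7.20000e+01  5.72900e-01 -3.50000e-02 -3.40262e+01 -3.37966e+01]
[ 1.31000e+02  5.61800e-01 -2.76000e-02 -2.86859e+01 -3.38650e+01
  7.30000e+01  5.72800e-01 -3.50000e-02 -3.60645e+01 -3.38503e+01]
```

The centroid lines agree within 0.5°, but the line on the cap's side hints that it turned back up to 2° on release. There is plenty of time, so I'll retighten gently at 20 N, which winds the arm less.

Call:
step_arm(
  steps=[
    [0, 0, -40, 0, 85],
    [0, 0, -80, 0, 85],
    [0, 0, -115, 0, 85],
    [0, 0, -135, 0, 85],
    [0, 0, -148, 0, 85],
    [0, 0, -151, 0, 85],
    [0, 0, -151, 0, 85],
    [0, 0, -151, 0, 72],
  ],
  force=20,
)

```text
t: 9.13
ee_pos: [0.5472, -0.0172, 0.0777]
tool_rot: [[0.975, 0.222, 0.003], [0.222, -0.975, -0.0], [0.003, 0.001, -1.0]]
wrist_force: [0.5, 0.4, 0.0]
gripper_width: 0.0753
```

Call:
step_arm(
  steps=[
    [0, 0, 0, 0, 62],
    [0, 0, 0, 0, 56],
    [0, 0, 0, 0, 50],
    [0, 0, 0, 0, 46],
    [0, 0, 0, 0, 46],
  ],
  force=20,
)

```text
t: 9.55
ee_pos: [0.5472, -0.0169, 0.0782]
tool_rot: [[0.975, 0.222, 0.003], [0.222, -0.975, 0.0], [0.003, 0.001, -1.0]]
wrist_force: [-1.7, 2.0, 6.6]
gripper_width: 0.0527
```

Call:
step_arm(
  steps=[
    [0, 0, 0, -0.03, 46],
    [0, 0, 0, -0.06, 46],
    [0, 0, 0, -0.09, 46],
    [0, 0, 0, -0.12, 46],
    [0, 0, 0, -0.12, 46],
    [0, 0, 0, -0.12, 46],
  ],
)

```text
t: 10.05
ee_pos: [0.5469, -0.0166, 0.0781]
tool_rot: [[0.994, 0.106, 0.002], [0.106, -0.994, 0.0], [0.002, -0.0, -1.0]]
wrist_force: [-1.3, 1.6, 6.9]
gripper_width: 0.0523
```

```bash
python3 look.py pics/t7.png
```

```text
10.05 [ 0.54693728 -0.0165559   0.07809378] [-1.29548629  1.56230393  6.90040639] [0.48365994 0.37149437 0.57509162] 0.052278524946145696
```

Call:
step_arm(
  steps=[
    [0, 0, 0, -0.01, 52],
    [0, 0, 0, -0.02, 54],
    [0, 0, 0, -0.03, 60],
    [0, 0, 0, -0.03, 70],
    [0, 0, 0, -0.03, 85],
    [0, 0, 0, -0.03, 85],
    [0, 0, 10, -0.03, 85],
    [0, 0, 40, -0.03, 85],
  ],
)

```text
t: 10.77
ee_pos: [0.542, -0.0164, 0.1114]
tool_rot: [[0.997, 0.074, -0.01], [0.074, -0.997, 0.002], [-0.01, -0.002, -1.0]]
wrist_force: [-0.1, 0.7, -0.6]
gripper_width: 0.0851
```

Call:
step_arm(
  steps=[
    [0, 0, 35, 0, 85],
    [0, 0, 70, 0, 85],
    [0, 0, 105, 0.05, 85],
    [0, 0, 110, 0.1, 85],
    [0, 0, 110, 0.15, 85],
    [0, 0, 110, 0.15, 85],
  ],
)

```text
t: 11.27
ee_pos: [0.5466, -0.0171, 0.2283]
tool_rot: [[0.975, 0.223, 0.003], [0.223, -0.975, -0.001], [0.003, 0.001, -1.0]]
wrist_force: [0.1, -0.4, -0.4]
gripper_width: 0.0855
```

```bash
python3 look.py pics/t8.png; python3 - <<'E'
from h import *
for t in range(3):
    c=vision.get_calibration("wrist");p,d=vision.capture("wrist")
    if t==0: cv2.imwrite("pics/w8.png",cv2.resize(p[100:230,250:380,::-1],None,fx=4,fy=4,interpolation=cv2.INTER_CUBIC))
    h=cv2.cvtColor(p,cv2.COLOR_RGB2HSV);W=cloud(c,d);v,u=np.mgrid[:400,:640]
    wm=((h[...,1]<90)&(h[...,2]>90)&(np.hypot(u-333,v-166)<28)).astype(np.uint8)
    for z,lo,hi in((.112,.109,.13),(.07,.066,.074)):
        n,l,s,ce=cv2.connectedComponentsWithStats((wm&(W[...,2]>lo)&(W[...,2]<hi)).astype(np.uint8))
        i=1+np.argmax(s[1:,4]); m=np.array([ray(c,a,b,z)[:2] for b,a in np.argwhere(l==i)]).mean(0)
        print(s[i,4],m,np.degrees(np.arctan2(*(m-[.5464,-.0173])[::-1])))
p,d=vision.capture("top");cv2.imwrite("pics/top8.png",p[:,:,::-1])
E
```

```text
11.2667 [ 0.54658673 -0.01711502  0.22825435] [ 0.07047803 -0.41586843 -0.3723852 ] [-0.02515409  0.01834094 -0.02336935] 0.08547561250210992
122 [ 0.56107767 -0.0272014 ] -34.003177552994686
70 [ 0.57261961 -0.03500149] -34.02423440715546
120 [ 0.56101187 -0.02716833] -34.03367132261158
70 [ 0.57263347 -0.03489398] -33.848537328882564
132 [ 0.56178666 -0.02757038] -33.72254588266896
73 [ 0.57265179 -0.03486229] -33.7822902419482
```

View pics/w8.png

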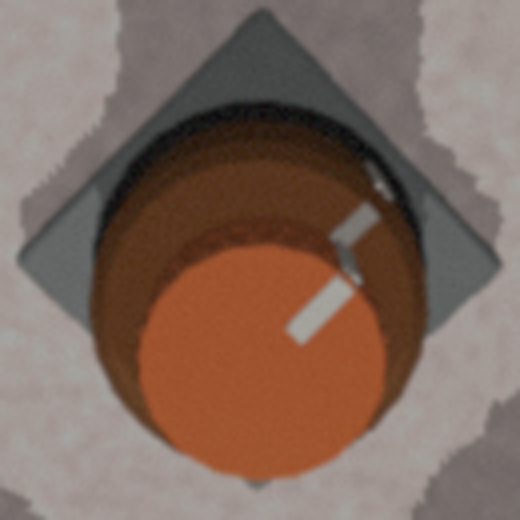

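View pics/t8.png

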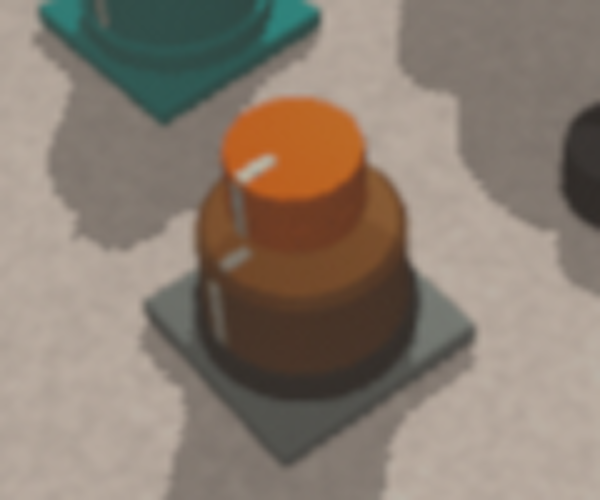

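View pics/top8.png

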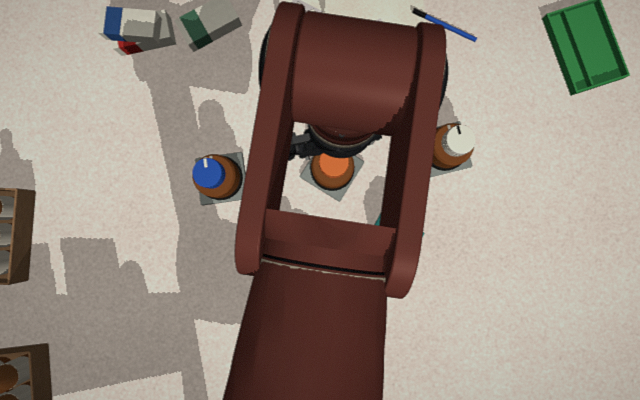

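The cap's line and the jar's line both read −34° (agreeing within 0.3°), and the cap is 7 mm lower. The blue and white jars stand where they were, and the gripper is clear.

```bash
python3 -c "
from bench import robot,state
print(robot.close_job(),state()['t'])"
```

```text
the job is handed in; nothing more can be done
the job is handed in; nothing more can be done
```

The orange-capped jar is closed and the job is handed in, at about 11.5 s of the 38 s.

- **What I did:** I gripped the cap and turned it about 55° anticlockwise. I let go and it dropped 7 mm. Then I regripped it, turned it clockwise until it slipped at the stop, and released it.
- **Retightening:** after the first release, the line on the side of the cap hinted that it might have turned back up to 2°, although the line on top agreed with the jar's within 0.5°. I turned it to the stop again at 20 N (0.57 N·m at the stop) and released it.
- **Last checks:** the cap's line and the jar's line both read about −34°, agreeing within 0.3°. After the first release the cap's top measured 112 mm above the counter, against 119 mm at the start. The gripper was open and clear, with no contact force.
- **Other jars:** the blue-capped and white-capped jars were never touched. In the last overhead view they stand where they were, though I judged that by eye and did not measure it.
- **Forces:** the largest wrist force in any reading was about 20 N, at the first slip on the stop.

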